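Power down the drive tester and hold its contact carriage open

ROBOT

A 6-joint arm with a two-finger parallel gripper is mounted at the origin on the work surface. World frame = base frame: x ahead of the robot, y to its left, z up, the work surface at z = 0. Lengths are in mm, angles in rad, forces in N, time in s.
With the tool pointing down it reaches from about 350 to 725 mm from the base axis. Payload 4.3 kg.
Tool frame: the origin (TCP) lies at the centre of the arm's flange, where the gripper is bolted on; the fingertips stand 173 mm ahead of it and the grasp point (between the pads) lies 155 mm ahead of it; y points along the fingers, x is the direction in which the jaws open and shut, and the axes are right-handed (so a half turn about y gives the same grasp; the last joint's range is limited). The gripper opens to 85 mm and grips with 20 to 120 N. Pads are 22 mm wide; open, the fingers measure 114 mm over their backs; the gripper's body (76 mm by 85 mm) begins 54 mm behind the grasp point. The pads swing forward as they close: fully open they stand 13 mm farther back than shut.
Start: joints at [-1.289, 0.377, 0.081, 1.274, 0, 1.46], TCP at [219.574, -531.446, 404.729] pointing down, gripper open.
Joint ranges: [-2.72, 2.72], [-0.84, 1.66], [-1.02, 1.22], [-1.77, 2.12], [-1.37, 1.28], [-3.14, 3.14]. Speed limits (rad/s): [2.57, 2.57, 3.14, 3.14, 3.14, 3.14].

INTERFACE

Orientations are given as a unit quaternion [w, x, y, z].
In Python, from station import sensors, viewer, job, spotter gives the robot as it stands.
- The arm moves only by the shell command python3 -m jog 'ROWS' [FORCE]. ROWS is JSON, a list of rows, each an object with "offset": the shift along the world's x, y, z each as a share of 200 mm, from -1 to 1, a list of three; "spin": the turn about the world's z as a share of 45 degrees, from -1 to 1; "gripper": the opening, from -1 (shut) to 1 (fully open). A call has exactly 5 rows; each row is the pose to reach, as a shift and turn from the pose commanded when the call began; what a row does not reach only later rows make up. A row lasts 1/8 s, in which the tool goes at most 62.5 mm and 10.7 degrees, less where a joint would pass 70% of its speed; a pose out of reach is approached as far as the arm can. A call with a number of a shift or a turn outside -1 to 1 is refused whole. A call with a gripper value outside its range is refused whole. The fingers move at their own pace and stop on an object; FORCE is the grip in N (left out, the last holds). Time passes only in rows, so rows that repeat a pose let the fingers close, or fill a call up. It gives the time, the measured TCP pose, the force and the opening at its end, in the units of the state.
- sensors.sense(): the state, without advancing time (a new reading comes with each control period).
- viewer.get_image(name): name is "side" or "top" or "wrist"; returns the picture (480x640x3 uint8, red, green, blue); there is no depth.
- viewer.get_calibration(name): a dict with "fx", "fy", "cx", "cy" (pixels), "view" (4x4, takes a point from world to camera coordinates). Camera axes: x right, y down, z forward; pixel columns grow to the right and rows downward; lengths in mm; the calibration is good to about 2 mm. A picture is of the moment at which its call begins: read the wrist's pose just before it. get_calibration takes no time and is no camera call; for the wrist camera it gives the pose at the moment of the call.
- job.job_done(): hands the job in, once; it reports no verdict.
Trained networks look in the newest picture that a camera, given by its name, has taken for a name from the list of things; names that differ only in an ending like _2 or _b are one class to them, and where a whole thing is asked for, a point or a joint stands for the part that bears it (a point fixed in the world has none). Each returns a list of dicts, best first, with "conf" (0 to 1); they miss things now and then, are a little off and sometimes report something else, mostly with a low value. They report only what shows in the picture. A call takes as long as a camera call.
- spotter.look_for(camera, query): "bbox" ([left, top, width, height] in pixels, round what is visible of it).
- spotter.trace(camera, query): "mask" (480x640 bool, what is visible of it) and "bbox" ([left, top, width, height] in pixels, round what is visible of it).
- spotter.pinpoint(camera, query): "xy" ([column, row] in pixels: a listed point, or the origin of a listed thing).
The state is a dict: "time": time; "joint_pos": joint angles; "dq": joint speeds; "joint_torque": joint torques, N m; "position": TCP position; "tcp_rot": TCP orientation; "wrist_force": force on the tool from outside, world axes, zero at the start; "torque": the same for the moment, N m; "grip_width": opening from 0.0 (shut) to 1.0 (fully open).
Only numpy, scipy, OpenCV 4.12 (cv2) and the standard library are available. Lean on these libraries where they do the work, as an engineer would, in place of code of your own. Each camera call takes 0.05 s, during which the arm holds its last target.

TASK

The hard drive in the test fixture has to come out: on the push-button box press the blue key (stop copying), then the yellow (spin down), then the red (power off), letting each come up before the next and leaving the green one alone. Then take the bow handle of the blue sprung contact carriage, draw it back until its red pointer is level with the line on the orange cursor, and hold it still there: the program finishes while the gripper is still holding the carriage at the cursor, so that a colleague can lift the drive out. Do not shift the drive, the cursor or the other things on the bench.

Things in the scene. Friction and masses are not known exactly. Their poses are not given: they have to be found in the camera images.
- fixture: drive test fixture, fixed: aluminium plate 330 x 190 x 12 with a blue sprung carriage on rods (near end) and a drive nest (far end). Origin on the bench under the handle bar when the carriage is home; -x is the way the carriage is drawn, towards the robot within 20 degrees; z up. Plate: x -130 to +200, y -95 to 95; end plate at x = -124, 52 high; drive top 43 high
- carriage (a joint): travel of the contact carriage from home (0, contacts in the drive) along the fixture's -x, in m; stop at 0.060. A spring always pulls it home: 5 N at 0, rising 1 N each 10 mm; it flies home when let go
- handle (a point): centre of the cross bar of the steel bow handle on the blue carriage (moves with it): round bar 12 thick, 96 long (84 clear between its posts), along the fixture's y, 86 above the bench; the carriage's top is 40 below the bar's axis; nothing higher than 52 within 100 along x
- pointer (a point): tip of the red pointer on the carriage's right-hand side (fixture's -y), 79 beside the bar's middle, 30 above the bench; moves with the carriage
- cursor_line (a point): inner end of the black line across the orange cursor (14 x 14, top 30 above the bench), a stiff slider already set on the white graduated scale beside the carriage. Its axes are the fixture's: the pointer is level with the line when both have the same x in the fixture's frame
- cursor (a joint): setting of the orange cursor in m: equals the carriage's travel at which the pointer is level with its line (0.022 to 0.046); it slips only above about 12 N
- station: grey four-way push-button box, fixed to the bench, 85 x 230 x 60 high, the row of keys along its y. Origin at the centre of its underside. It stands beside the fixture, to its left or to its right
- key_blue_top (a point): blue push button (stop copying) on the grey button box: centre of its top face at rest. Round cap 27 across, stands 10 above its silver collar (43 across) and 22 above the box; it goes straight down 6. The four keys stand in one row, 50 apart, in an order that changes
- key_yellow_top (a point): yellow push button (spin down) on the grey button box: centre of its top face at rest. Round cap 27 across, stands 10 above its silver collar (43 across) and 22 above the box; it goes straight down 6. The four keys stand in one row, 50 apart, in an order that changes
- key_red_top (a point): red push button (power off) on the grey button box: centre of its top face at rest. Round cap 27 across, stands 10 above its silver collar (43 across) and 22 above the box; it goes straight down 6. The four keys stand in one row, 50 apart, in an order that changes
- key_green_top (a point): green push button (start) on the grey button box: centre of its top face at rest. Round cap 27 across, stands 10 above its silver collar (43 across) and 22 above the box; it goes straight down 6. The four keys stand in one row, 50 apart, in an order that changes
- key_blue (a joint): travel of the blue key: 0 up, 0.006 fully down; a spring lifts it, 1.5 N to start it, 5 N fully down
- key_yellow (a joint): travel of the yellow key: 0 up, 0.006 fully down; a spring lifts it, 1.5 N to start it, 5 N fully down
- key_red (a joint): travel of the red key: 0 up, 0.006 fully down; a spring lifts it, 1.5 N to start it, 5 N fully down
- key_green (a joint): travel of the green key: 0 up, 0.006 fully down; a spring lifts it, 1.5 N to start it, 5 N fully down
- drive_center (a point): centre of the hard drive lying loose in the fixture's nest (147 x 102 x 26, about 0.6 kg, black with a green circuit board on top)
- open_drive: bystander: opened hard drive (black tray 147 x 102 x 26, silver platter showing); origin at the centre of its underside
- drive_cover: bystander: bare silver drive cover plate, 146 x 101 x 6; origin at the centre of its underside
- circuit_board: bystander: loose green circuit board, 98 x 70 x 6; origin at the centre of its underside
- platter_stack: bystander: three silver platters, 95 across, on a white hub, 46 high; origin at the centre of its underside
- screwdriver: bystander: small screwdriver lying flat, black handle 26 thick, 170 long; origin at the centre of its underside
- parts_tray: bystander: black divided tray of drive parts, 150 x 220 x 32; origin at the centre of its underside
- solvent_bottle: bystander: small closed clear bottle, 50 across, 120 tall; origin at the centre of its underside

How it is judged (in metres and radians):
On the way, in this order (a step that is already met when the one before it is completed fails the run):
1. the blue key is pressed, alone, with the carriage still home (value of joint key_blue above 0.0042 m and value of joint each of key_yellow, key_red below 0.002 m and value of joint carriage below 0.004 m), for 0.05 s.
2. blue is up again and the yellow key is pressed, alone (value of joint key_yellow above 0.0042 m and value of joint each of key_blue, key_red below 0.002 m and value of joint carriage below 0.004 m), for 0.05 s.
3. yellow is up again and the red key is pressed, alone (value of joint key_red above 0.0042 m and value of joint each of key_blue, key_yellow below 0.002 m and value of joint carriage below 0.004 m), for 0.05 s.
4. all keys are up and the carriage is held with its pointer level with the cursor (x of pointer in the frame of cursor_line between -0.005 and 0.005 m and value of joint each of key_blue, key_yellow, key_red below 0.002 m and contact force between the fingers and fixture above 2 N), for 0.5 s.
At the end, for the whole second after the job is handed in: The fingers hold the carriage still (over 2 N on the fixture, under 10 mm/s, off its end stop), the pointer within 5 mm of the cursor line along the pull, nothing else bearing on it; keys up; drive within 10 mm, cursor 5 mm and bystanders 30 mm of their start (all of step 4 and value of joint carriage below 0.053 m and velocity of joint carriage between -0.01 and 0.01 m/s and value of joint key_green below 0.002 m and distance of drive_center from where it was at the start of the episode below 0.01 m and distance of cursor_line from where it was at the start of the episode below 0.005 m and distance of each of open_drive, drive_cover, circuit_board, platter_stack, screwdriver, parts_tray, solvent_bottle from where it was at the start of the episode below 0.03 m and contact force between fixture and open_drive below 0.5 N and contact force between fixture and drive_cover below 0.5 N and contact force between fixture and circuit_board below 0.5 N and contact force between fixture and platter_stack below 0.5 N and contact force between fixture and screwdriver below 0.5 N and contact force between fixture and parts_tray below 0.5 N and contact force between fixture and solvent_bottle below 0.5 N); the arm keeps its last pose, push and grip.
It fails at once if the green key is pressed (value of joint key_green above 0.003 m).
It fails at once if two keys are down at once (value of joint each of key_blue, key_yellow above 0.003 m or value of joint each of key_blue, key_red above 0.003 m or value of joint each of key_yellow, key_red above 0.003 m).
It fails at once if the drive in the nest is shifted by more than 10 mm (distance of drive_center from where it was at the start of the episode above 0.01 m).
It fails at once if the cursor is shifted by more than 5 mm (distance of cursor_line from where it was at the start of the episode above 0.005 m).
It fails at once if another thing on the bench is moved by more than 30 mm (distance of any of open_drive, drive_cover, circuit_board, platter_stack, screwdriver, parts_tray, solvent_bottle from where it was at the start of the episode above 0.03 m).
It also fails if it takes over 54 s, if anything falls off the work surface, if the arm or the gripper's body presses on something with over 40 N, if the wrist force passes 120 N, or if a joint passes its speed limit or range.

## Working session

There is one attempt and no reset: what is moved stays moved. The work goes in short steps, Python scripts to look and compute and a shell command to move; the robot and the scene stay as the last step left them, time stands still between calls to the robot, and variables do not carry over. Pictures are saved under pics/ and viewed, and the job is handed in when it is done.

```bash
mkdir -p pics; ls
python3 - <<'E'
from station import sensors, viewer, spotter
import cv2,numpy as np
print(sensors.sense())
for n in ["top","side"]:
    im=viewer.get_image(n); cv2.imwrite(f"pics/{n}0.png",im[:,:,::-1])
    c=viewer.get_calibration(n); print(n,{k:np.round(v,3).tolist() for k,v in c.items()})
    for q in ["key_blue_top","key_yellow_top","key_red_top","key_green_top","handle","pointer","cursor_line","station","fixture","drive_center","solvent_bottle"]:
        print(q,[(np.round(d["xy"]).tolist(),round(d["conf"],2)) for d in spotter.pinpoint(n,q)[:2]])
E
```

```text
pics
{'time': 0.0, 'joint_pos': array([-1.28934578e+00,  3.78087471e-01,  7.95889541e-02,  1.27443985e+00,
        1.41711530e-05,  1.46050490e+00]), 'dq': array([ 0.00081678, -0.00029718,  0.00113985, -0.00136734, -0.00067111,
        0.00288371]), 'joint_torque': array([-8.26277646e-04, -4.63606024e+01,  2.69874769e+01,  2.06113374e-02,
       -2.29917432e-04,  5.98048203e-06]), 'position': array([ 219.45590969, -531.12319073,  403.73228496]), 'tcp_rot': array([ 0.58824101, -0.58725779,  0.39370467, -0.39255248]), 'wrist_force': array([-0.36554792,  0.58670535,  0.72339756]), 'torque': array([ 0.04166959, -0.00761463,  0.0312299 ]), 'grip_width': 0.9950382250478806}
top {'fx': 451.033, 'fy': 451.033, 'cx': 317.129, 'cy': 237.001, 'view': [[-0.004, -1.0, -0.001, -24.746], [-0.995, 0.004, -0.101, 527.202], [0.101, 0.001, -0.995, 1094.192], [0.0, 0.0, 0.0, 1.0]]}
key_blue_top [([351.0, 217.0], 0.63)]
key_yellow_top [([415.0, 219.0], 0.53), ([372.0, 216.0], 0.36)]
key_red_top [([393.0, 217.0], 0.4)]
key_green_top [([360.0, 182.0], 0.47), ([372.0, 214.0], 0.44)]
handle [([214.0, 245.0],
[... 262 characters left out ...]
 0.59)]
side {'fx': 514.712, 'fy': 514.712, 'cx': 314.643, 'cy': 235.883, 'view': [[0.995, -0.098, 0.023, -504.115], [-0.034, -0.543, -0.839, 71.114], [0.094, 0.834, -0.544, 1461.852], [0.0, 0.0, 0.0, 1.0]]}
key_blue_top [([344.0, 251.0], 0.41)]
key_yellow_top [([348.0, 286.0], 0.64)]
key_red_top [([346.0, 274.0], 0.6), ([318.0, 221.0], 0.51)]
key_green_top [([405.0, 314.0], 0.64), ([348.0, 261.0], 0.56)]
handle [([312.0, 194.0], 0.75)]
pointer [([316.0, 222.0], 0.85)]
cursor_line [([302.0, 226.0], 0.49)]
station [([345.0, 294.0], 0.97), ([349.0, 272.0], 0.6)]
fixture [([312.0, 216.0], 0.8)]
drive_center [([349.0, 208.0], 0.69), ([379.0, 278.0], 0.66)]
solvent_bottle [([378.0, 279.0], 0.86)]
```

View pics/top0.png

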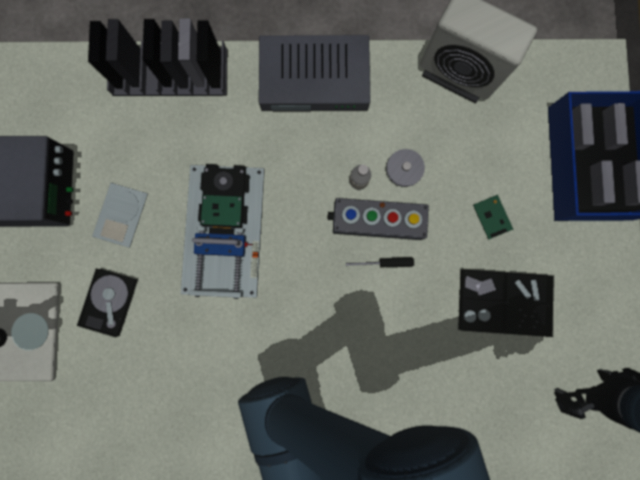

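View pics/side0.png

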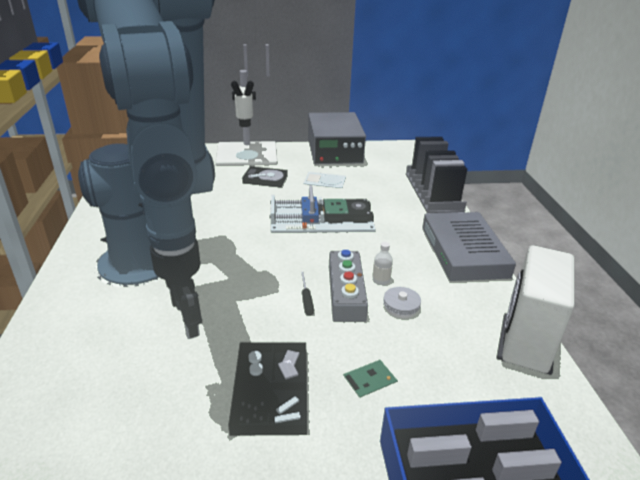

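```bash
cat > h.py <<'E'
import numpy as np
from station import viewer
def ray(n,u,v,cal=None):
    c=cal or viewer.get_calibration(n); V=np.array(c["view"]); R=V[:3,:3];t=V[:3,3]
    d=R.T@np.array([(u-c["cx"])/c["fx"],(v-c["cy"])/c["fy"],1]); return -R.T@t,d
def atz(n,u,v,z,cal=None):
    o,d=ray(n,u,v,cal); return o+d*(z-o[2])/d[2]
def proj(n,p,cal=None):
    c=cal or viewer.get_calibration(n); V=np.array(c["view"]); q=V[:3,:3]@np.array(p)+V[:3,3]
    return c["fx"]*q[0]/q[2]+c["cx"],c["fy"]*q[1]/q[2]+c["cy"]
E
python3 - <<'E'
from h import *
for nm,t,s,z in [("blue",(351,217),(344,251),82),("mid",(372,215),(348,261),82),("red",(393,217),(346,274),82),("yel",(415,219),(348,286),82),("handle",(214,245),(312,194),86),("pointer",(252,244),(316,222),30),("cursor",(252,254),(302,226),30)]:
    print(nm,atz("top",*t,z).round(1),atz("side",*s,z).round(1))
E
```

```text
blue [ 568.9 -107.3   82. ] [ 573.6 -106.7   82. ]
mid [ 573.5 -157.2   82. ] [ 577.3 -152.9   82. ]
red [ 568.5 -206.9   82. ] [ 563.8 -208.1   82. ]
yel [ 563.5 -259.    82. ] [ 561.5 -256.4   82. ]
handle [503.1 215.5  86. ] [517. 211.  86.]
pointer [510.  134.4  30. ] [523.1 131.1  30. ]
cursor [485.2 134.1  30. ] [477.8 110.3  30. ]
```

The top view gives the key order from left to right as blue (351,215), green (372,215), red (393,217), yellow (414,219). The handle is at about (214,245), the pointer and cursor are near (252,250), and the bottle stands behind the box at (360,176). Next I'll move above the box with the gripper shut and use the wrist camera.

```bash
python3 - <<'E'
from station import sensors
from scipy.spatial.transform import Rotation as R
s=sensors.sense(); q=s["tcp_rot"]; m=R.from_quat([q[1],q[2],q[3],q[0]]).as_matrix(); print(m.round(2),s["time"])
from station import viewer
c=viewer.get_calibration("wrist"); V=c["view"]; print(np.round(V,2) if 0 else [[round(float(x),2) for x in r] for r in V], c["fx"])
E
python3 -m jog '[{"offset":[0.25,0.2,0],"spin":0,"gripper":-1},{"offset":[0.5,0.4,0],"spin":0,"gripper":-1},{"offset":[0.75,0.6,0],"spin":0,"gripper":-1},{"offset":[1,0.8,0],"spin":0,"gripper":-1},{"offset":[1,1,0],"spin":0,"gripper":-1}]'
```

```text
[[ 0.38  0.    0.92]
 [-0.92 -0.    0.38]
 [ 0.   -1.    0.  ]] 1.2
[[0.38, -0.92, 0.0, -574.41], [-0.89, -0.37, 0.26, -34.32], [-0.24, -0.1, -0.96, 377.41], [0.0, 0.0, 0.0, 1.0]] 361.76424129555824
time: 1.82
position: [422.1, -330.1, 404.5]
tcp_rot: [0.588, -0.588, 0.392, -0.393]
wrist_force: [-0.1, 1.2, 0.7]
grip_width: 0.002
```

```bash
python3 -m jog '[{"offset":[0.1,0.2,0],"spin":0.2,"gripper":-1},{"offset":[0.2,0.4,0],"spin":0.4,"gripper":-1},{"offset":[0.3,0.6,0],"spin":0.6,"gripper":-1},{"offset":[0.45,0.75,0],"spin":0.8,"gripper":-1},{"offset":[0.45,0.75,0],"spin":1,"gripper":-1}]'
python3 - <<'E'
from h import *
from station import spotter,sensors
import cv2
print(sensors.sense()["joint_pos"])
c=viewer.get_calibration("wrist")
im=viewer.get_image("wrist"); cv2.imwrite("pics/w1.png",im[:,:,::-1])
for q in ["key_blue_top","key_yellow_top","key_red_top","key_green_top"]:
    for d in spotter.pinpoint("wrist",q)[:2]: print(q,d["xy"],d["conf"],atz("wrist",*d["xy"],82,c).round(1))
E
```

```text
time: 2.45
position: [511.0, -179.3, 404.7]
tcp_rot: [0.694, -0.694, 0.135, -0.135]
wrist_force: [-0.3, -0.0, -1.3]
grip_width: -0.001
[-4.54668342e-01  3.08174734e-01 -1.79950062e-02  1.24397404e+00
  6.31833511e-04  1.50026887e+00]
key_blue_top [367.9, 110.8] 0.96 [ 577.5 -105.9   82. ]
key_blue_top [280.5, 231.5] 0.6 [ 478.2 -166.9   82. ]
key_yellow_top [410.0, 283.1] 0.86 [ 563.  -250.4   82. ]
key_yellow_top [368.0, 111.4] 0.5 [ 577.4 -106.3   82. ]
key_red_top [401.0, 231.0] 0.86 [ 570.7 -204.    82. ]
key_green_top [386.2, 172.8] 0.88 [ 575.  -154.7   82. ]
```

View pics/w1.png

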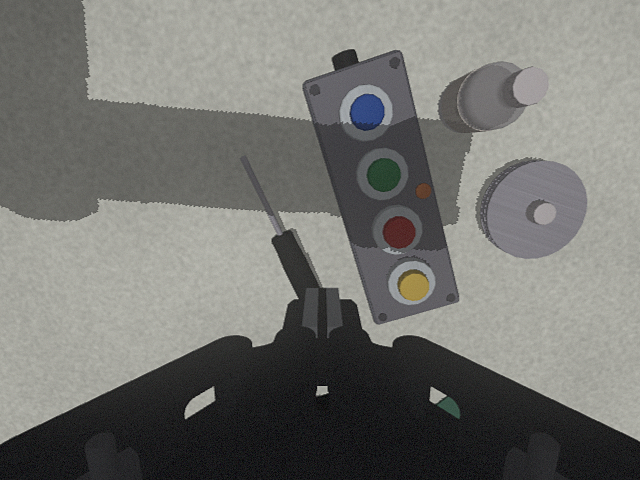

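The wrist picture shows blue at (367,111), green at (384,175), red at (399,232) and yellow at (414,286), which matches what the network reports. I'll go above blue and check before pressing.

```bash
python3 -m jog '[{"offset":[0.15,0.2,0],"spin":0.2,"gripper":-1},{"offset":[0.3,0.37,-0.2],"spin":0.3,"gripper":-1},{"offset":[0.315,0.37,-0.4],"spin":0.3,"gripper":-1},{"offset":[0.315,0.37,-0.6],"spin":0.3,"gripper":-1},{"offset":[0.315,0.37,-0.62],"spin":0.3,"gripper":-1}]'
cat > lk.py <<'E'
import sys
from h import *
from station import spotter,sensors
import cv2
p=sensors.sense()["position"]; print(sensors.sense()["time"],p.round(1))
c=viewer.get_calibration("wrist")
im=viewer.get_image("wrist")
print("tip px",proj("wrist",p-[0,0,173],c))
for q in sys.argv[3:]:
    for d in spotter.pinpoint("wrist",q)[:2]: print(q,np.round(d["xy"]),round(d["conf"],2),atz("wrist",*d["xy"],float(sys.argv[2]),c).round(1))
cv2.imwrite(f"pics/{sys.argv[1]}.png",im[:,:,::-1])
E
python3 lk.py w2 82 key_blue_top key_green_top
```

```text
time: 3.32
position: [570.7, -107.4, 277.7]
tcp_rot: [0.705, -0.704, 0.059, -0.054]
wrist_force: [0.1, 0.7, -0.1]
grip_width: 0.004
3.325 [ 570.7 -107.4  277.7]
tip px (np.float64(327.4295462373542), np.float64(309.17697294727986))
key_blue_top [340. 286.] 0.56 [ 577.2 -106.6   82. ]
```

View pics/w2.png

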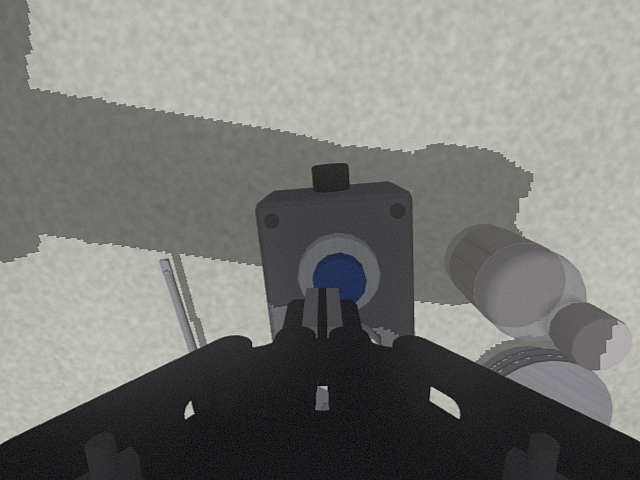

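```bash
python3 -m jog '[{"offset":[0.015,0.015,0],"spin":0,"gripper":-1},{"offset":[0.015,0.015,-0.05],"spin":0,"gripper":-1},{"offset":[0.015,0.015,-0.1],"spin":0,"gripper":-1},{"offset":[0.015,0.015,-0.12],"spin":0,"gripper":-1},{"offset":[0.015,0.015,-0.12],"spin":0,"gripper":-1}]'
python3 lk.py w3 82 key_blue_top
```

```text
time: 4.1
position: [575.3, -104.4, 256.1]
tcp_rot: [0.705, -0.705, 0.056, -0.055]
wrist_force: [1.2, 0.4, 0.6]
grip_width: 0.002
4.1 [ 575.3 -104.4  256.1]
tip px (np.float64(325.23190488956993), np.float64(308.88579001464166))
```

View pics/w3.png

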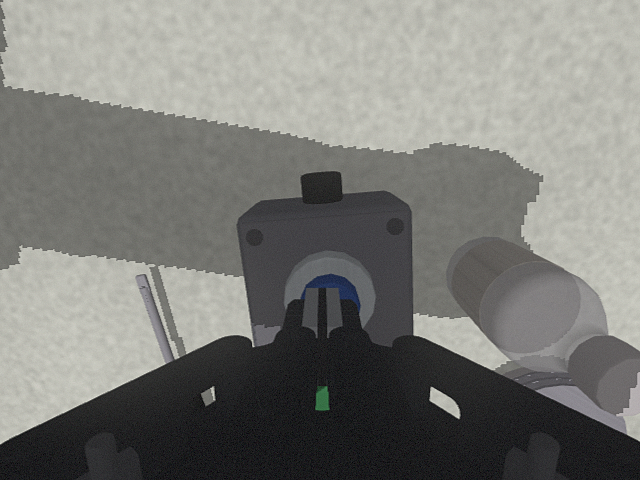

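The fingertips (325,305) sit over the blue cap (330,295), just above contact. I'll press now.

```bash
python3 -m jog '[{"offset":[0.01,0,-0.025],"spin":0,"gripper":-1},{"offset":[0.01,0,-0.04],"spin":0,"gripper":-1},{"offset":[0.01,0,-0.04],"spin":0,"gripper":-1},{"offset":[0.01,0,-0.04],"spin":0,"gripper":-1},{"offset":[0.01,0,-0.04],"spin":0,"gripper":-1}]'
```

```text
time: 4.82
position: [577.7, -104.5, 249.4]
tcp_rot: [-0.705, 0.705, -0.055, 0.056]
wrist_force: [-2.0, -1.0, 6.7]
grip_width: 0.001
```

```bash
python3 -m jog '[{"offset":[0,0,-0.01],"spin":0,"gripper":-1},{"offset":[0,0,-0.01],"spin":0,"gripper":-1},{"offset":[0,0,-0.01],"spin":0,"gripper":-1},{"offset":[0,0,-0.01],"spin":0,"gripper":-1},{"offset":[0,0,-0.01],"spin":0,"gripper":-1}]'
```

```text
time: 5.45
position: [577.6, -104.5, 249.3]
tcp_rot: [-0.705, 0.705, -0.055, 0.057]
wrist_force: [-6.1, 1.4, 18.0]
grip_width: -0.0
```

Bottomed: z holds at 249.3 and the force rises to 18 N. I'll lift and cross to yellow.

```bash
python3 -m jog '[{"offset":[0,0,0.15],"spin":0,"gripper":-1},{"offset":[-0.025,-0.2,0.17],"spin":0,"gripper":-1},{"offset":[-0.05,-0.45,0.17],"spin":0,"gripper":-1},{"offset":[-0.075,-0.745,0.17],"spin":0,"gripper":-1},{"offset":[-0.075,-0.745,0.17],"spin":0,"gripper":-1}]'
python3 lk.py w4 82 key_yellow_top key_red_top
```

```text
time: 6.08
position: [562.2, -257.5, 280.5]
tcp_rot: [-0.704, 0.705, -0.057, 0.058]
wrist_force: [0.1, 0.5, -0.2]
grip_width: 0.008
6.075 [ 562.2 -257.5  280.5]
tip px (np.float64(324.0411078621315), np.float64(308.24618366022185))
key_yellow_top [327. 277.] 0.77 [ 564.4 -253.1   82. ]
key_red_top [320. 175.] 0.76 [ 569.6 -203.9   82. ]
key_red_top [326. 280.] 0.57 [ 563.9 -254.6   82. ]
```

View pics/w4.png

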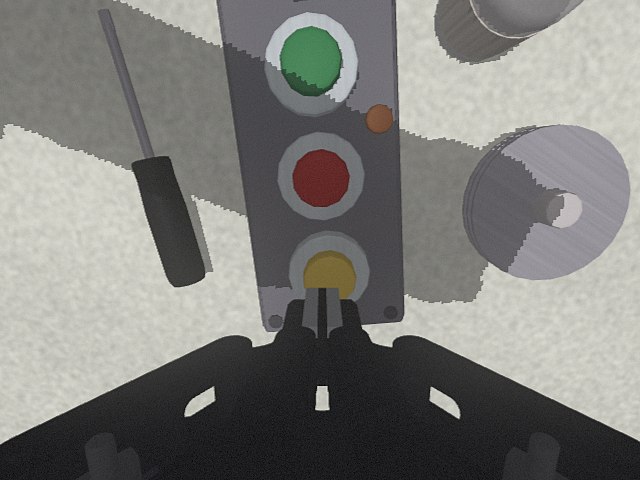

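Yellow's cap centre is at (329,277) and red at (320,178). I'm lined up within about 2 mm, so I'll press yellow.

```bash
python3 -m jog '[{"offset":[0.007,0,-0.05],"spin":0,"gripper":-1},{"offset":[0.007,0,-0.11],"spin":0,"gripper":-1},{"offset":[0.007,0,-0.14],"spin":0,"gripper":-1},{"offset":[0.007,0,-0.165],"spin":0,"gripper":-1},{"offset":[0.007,0,-0.17],"spin":0,"gripper":-1}]'
python3 -m jog '[{"offset":[0,0,0],"spin":0,"gripper":-1},{"offset":[0,0,0],"spin":0,"gripper":-1},{"offset":[0,0,0],"spin":0,"gripper":-1},{"offset":[0,0,0],"spin":0,"gripper":-1},{"offset":[0,0,0],"spin":0,"gripper":-1}]'
```

```text
time: 6.85
position: [563.7, -252.4, 249.2]
tcp_rot: [0.705, -0.704, 0.055, -0.056]
wrist_force: [-7.3, 7.0, 23.1]
grip_width: -0.003
time: 7.48
position: [563.6, -252.3, 249.2]
tcp_rot: [0.705, -0.704, 0.055, -0.056]
wrist_force: [-6.0, 6.2, 17.8]
grip_width: 0.002
```

Yellow bottomed at the same height, at 249.2. Red is next, at about (569,-203.5).

```bash
python3 -m jog '[{"offset":[0,0,0.15],"spin":0,"gripper":-1},{"offset":[0.01,0.1,0.17],"spin":0,"gripper":-1},{"offset":[0.02,0.2,0.17],"spin":0,"gripper":-1},{"offset":[0.025,0.25,0.17],"spin":0,"gripper":-1},{"offset":[0.025,0.25,0.17],"spin":0,"gripper":-1}]'
python3 lk.py w5 82 key_red_top
```

```text
time: 8.1
position: [568.7, -202.0, 279.7]
tcp_rot: [0.705, -0.705, 0.056, -0.054]
wrist_force: [0.6, 0.6, -0.1]
grip_width: 0.002
8.1 [ 568.7 -202.   279.7]
tip px (np.float64(325.5267166330786), np.float64(308.9958683664342))
key_red_top [325. 290.] 0.89 [ 568.6 -203.1   82. ]
```

View pics/w5.png

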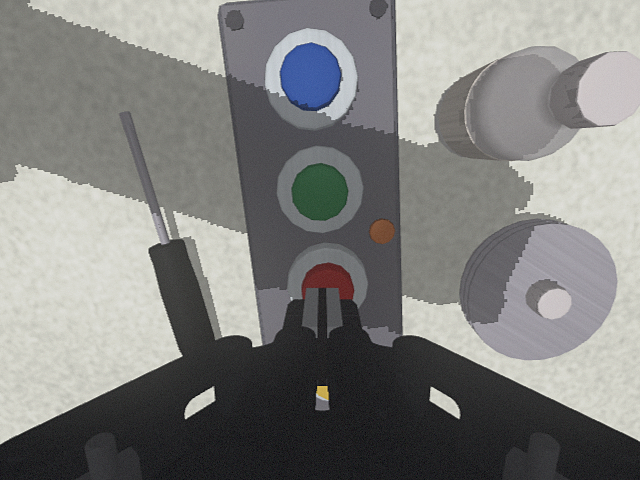

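The tips are over red, at (326,290), with green and blue clear ahead. I'll press red.

```bash
python3 -m jog '[{"offset":[0,-0.003,-0.05],"spin":0,"gripper":-1},{"offset":[0,-0.003,-0.11],"spin":0,"gripper":-1},{"offset":[0,-0.003,-0.14],"spin":0,"gripper":-1},{"offset":[0,-0.003,-0.165],"spin":0,"gripper":-1},{"offset":[0,-0.003,-0.17],"spin":0,"gripper":-1}]'
python3 -m jog '[{"offset":[0,0,0],"spin":0,"gripper":-1},{"offset":[0,0,0],"spin":0,"gripper":-1},{"offset":[0,0,0],"spin":0,"gripper":-1},{"offset":[0,0,0],"spin":0,"gripper":-1},{"offset":[0,0,0],"spin":0,"gripper":-1}]'
```

```text
time: 8.82
position: [568.5, -204.1, 249.2]
tcp_rot: [-0.705, 0.705, -0.056, 0.056]
wrist_force: [-8.7, 3.2, 21.9]
grip_width: 0.006
time: 9.45
position: [568.4, -204.1, 249.2]
tcp_rot: [-0.704, 0.705, -0.056, 0.056]
wrist_force: [-8.4, 2.1, 17.6]
grip_width: 0.003
```

All three are pressed. I'll rise straight up, then head toward the fixture.

```bash
python3 -m jog '[{"offset":[0,0,0.2],"spin":0,"gripper":-1},{"offset":[0,0.1,0.5],"spin":0,"gripper":0},{"offset":[-0.1,0.4,0.75],"spin":0,"gripper":1},{"offset":[-0.2,0.7,0.75],"spin":0,"gripper":1},{"offset":[-0.3,1,0.75],"spin":0,"gripper":1}]'
python3 -m jog '[{"offset":[0,0.2,0],"spin":0,"gripper":1},{"offset":[0,0.4,0],"spin":0,"gripper":1},{"offset":[0,0.6,0],"spin":0,"gripper":1},{"offset":[0,0.6,0],"spin":0,"gripper":1},{"offset":[0,0.6,0],"spin":0,"gripper":1}]'
python3 lk.py w6 86 handle
python3 lk.py w6b 30 pointer cursor_line
```

```text
time: 10.07
position: [514.1, -18.8, 397.4]
tcp_rot: [0.705, -0.705, 0.055, -0.057]
wrist_force: [1.1, 1.1, 0.3]
grip_width: 0.844
time: 10.7
position: [514.3, 99.7, 396.0]
tcp_rot: [-0.705, 0.705, -0.056, 0.056]
wrist_force: [-0.1, -0.4, 0.1]
grip_width: 0.999
10.7 [514.3  99.7 396. ]
tip px (np.float64(324.7528755484728), np.float64(308.5796192237165))
handle [299.  82.] 0.66 [514.7 211.9  86. ]
10.8 [514.4  99.  396.1]
tip px (np.float64(324.7237314362393), np.float64(308.6427777130003))
pointer [310. 182.] 0.55 [508.4 136.4  30. ]
pointer [298.  80.] 0.15 [512.5 222.8  30. ]
cursor_line [285. 188.] 0.63 [484.9 134.3  30. ]
```

View pics/w6.png

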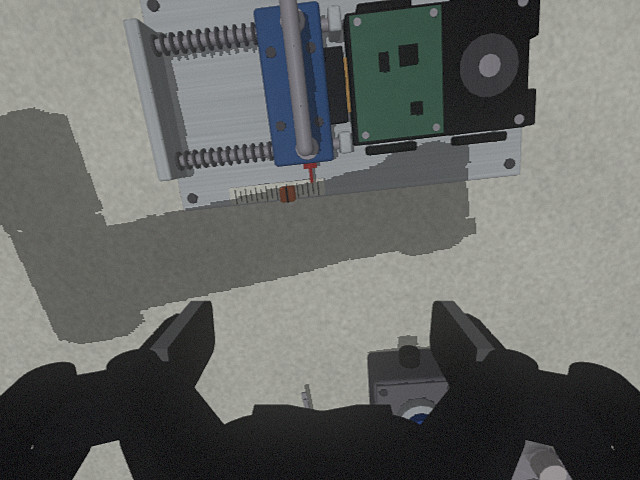

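The pointer tip is near (312,184) and the cursor line at (287,186), with the bar running up from (306,150). I'll move a bit closer for the fixture yaw and the full bar.

```bash
python3 -m jog '[{"offset":[-0.05,0.1,0],"spin":0,"gripper":1},{"offset":[-0.1,0.25,0],"spin":0,"gripper":1},{"offset":[-0.1,0.25,0],"spin":0,"gripper":1},{"offset":[-0.1,0.25,0],"spin":0,"gripper":1},{"offset":[-0.1,0.25,0],"spin":0,"gripper":1}]'
python3 lk.py w7 86 handle
python3 lk.py w7b 30 pointer cursor_line
python3 - <<'E'
import cv2
im=cv2.imread("pics/w7b.png")
cv2.imwrite("pics/w7c.png",cv2.resize(im[60:360,120:520],(800,600),interpolation=cv2.INTER_CUBIC))
E
```

```text
time: 11.58
position: [494.7, 149.2, 396.2]
tcp_rot: [-0.705, 0.705, -0.056, 0.056]
wrist_force: [1.4, 0.1, 0.6]
grip_width: 1.004
11.575 [494.7 149.2 396.2]
tip px (np.float64(324.62073686915306), np.float64(308.74518048051794))
handle [337. 149.] 0.66 [514.9 212.1  86. ]
11.675 [494.6 149.3 396.2]
tip px (np.float64(324.63413366075963), np.float64(308.77085076693487))
pointer [339. 230.] 0.77 [507.8 137.5  30. ]
cursor_line [316. 236.] 0.71 [485.2 135.8  30. ]
cursor_line [459. 131.] 0.27 [626.2 208.9  30. ]
```

View pics/w7c.png

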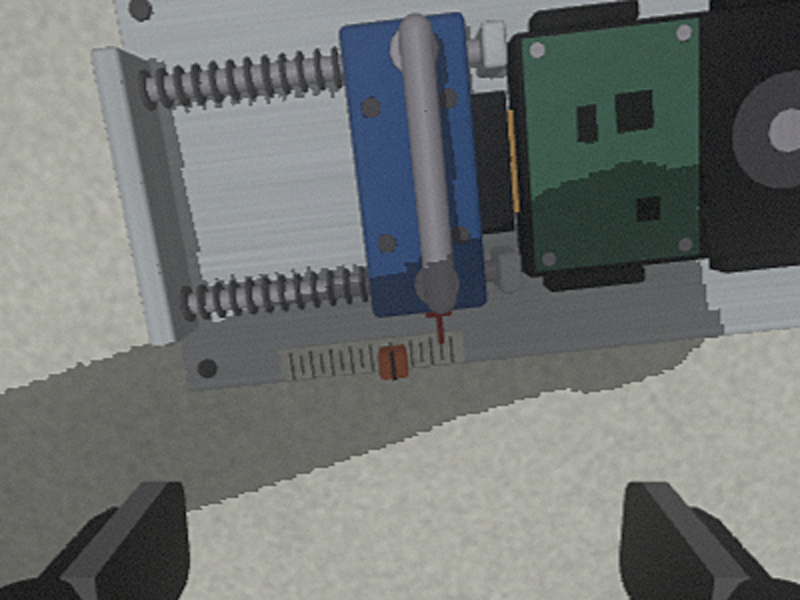

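Run:
```python
from h import *
from station import sensors
from scipy.spatial.transform import Rotation as R
c=viewer.get_calibration("wrist")
a=atz("wrist",327.5,71,86,c);b=atz("wrist",338.5,202.5,86,c)
print(a,b,np.linalg.norm(a-b),(a+b)/2); 
p=atz("wrist",340.5,231.5,30,c); k=atz("wrist",316,232.5,30,c); print(p,k)
d=(a-b)/np.linalg.norm(a-b); th=np.arctan2(-d[0],d[1]); print("bar yaw",np.degrees(th))
for e in [(215/2+120,388/2+60),(720/2+120,331/2+60)]:print("edge",atz("wrist",*e,12,c))
ex=np.array([np.cos(th),np.sin(th),0]); print("travel",-(k-p)@ex)
# pointer-> handle: 79 along fixture y
ey=np.array([-np.sin(th),np.cos(th),0]); print("handle from pointer",p+79*ey)
q=sensors.sense()["tcp_rot"]; m=R.from_quat([q[1],q[2],q[3],q[0]]).as_matrix(); print("tool x yaw",np.degrees(np.arctan2(m[1,0],m[0,0])), sensors.sense()["joint_pos"].round(2))
```

```text
[516.07466    265.96882365  86.        ] [510.04414976 172.49524701  86.        ] 93.66790583493726 [513.05940488 219.23203533  86.        ]
[509.11116006 136.18346262  30.        ] [485.97954283 138.92179105  30.        ]
bar yaw -3.6913596814641094
edge [392.43667889 126.96353147  12.        ]
edge [647.53782847 115.8767471   12.        ]
travel 23.259925520669746
handle from pointer [514.19732383 215.01956436  30.        ]
tool x yaw -9.088714543779469 [ 0.17  0.26 -0.1   1.21 -0.    1.9 ]
```

```bash
python3 -m jog '[{"offset":[0.05,0.15,0],"spin":0.133,"gripper":1},{"offset":[0.095,0.335,-0.1],"spin":0.133,"gripper":1},{"offset":[0.095,0.335,-0.3],"spin":0.133,"gripper":1},{"offset":[0.095,0.335,-0.45],"spin":0.133,"gripper":1},{"offset":[0.095,0.335,-0.45],"spin":0.133,"gripper":1}]'
python3 lk.py w8 86 handle
```

```text
time: 12.45
position: [512.0, 216.6, 303.8]
tcp_rot: [-0.706, 0.708, -0.021, 0.017]
wrist_force: [-0.3, 0.4, 0.7]
grip_width: 1.0
12.45 [512.  216.6 303.8]
tip px (np.float64(326.8719991488841), np.float64(308.3459428109909))
handle [329. 278.] 0.59 [513.5 213.8  86. ]
```

View pics/w8.png

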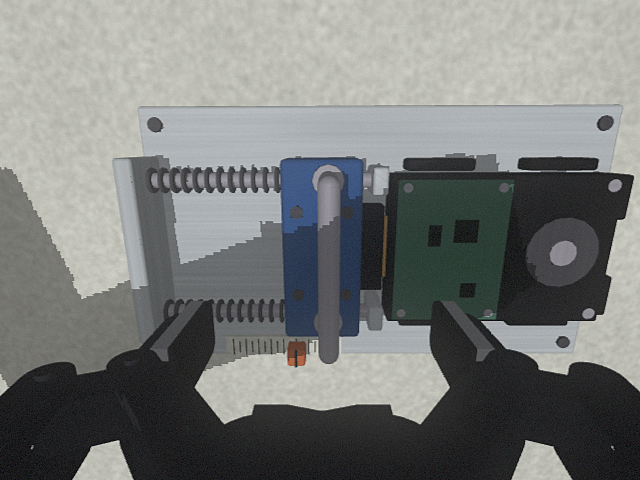

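Tool and fixture are aligned: the bar is vertical at column 329, rows 180–360, between the jaws. I'll descend.

```bash
python3 -m jog '[{"offset":[0.005,0,-0.15],"spin":0,"gripper":1},{"offset":[0.005,0,-0.25],"spin":0,"gripper":1},{"offset":[0.005,0,-0.31],"spin":0,"gripper":1},{"offset":[0.005,0,-0.32],"spin":0,"gripper":1},{"offset":[0.005,0,-0.32],"spin":0,"gripper":1}]'
python3 lk.py w9 86 handle
```

```text
time: 13.18
position: [514.9, 217.1, 243.3]
tcp_rot: [0.707, -0.707, 0.018, -0.02]
wrist_force: [0.5, -0.6, -0.2]
grip_width: 0.997
13.175 [514.9 217.1 243.3]
tip px (np.float64(324.0063682093023), np.float64(309.2834050895684))
handle [322. 335.] 0.78 [513.7 213.9  86. ]
```

View pics/w9.png

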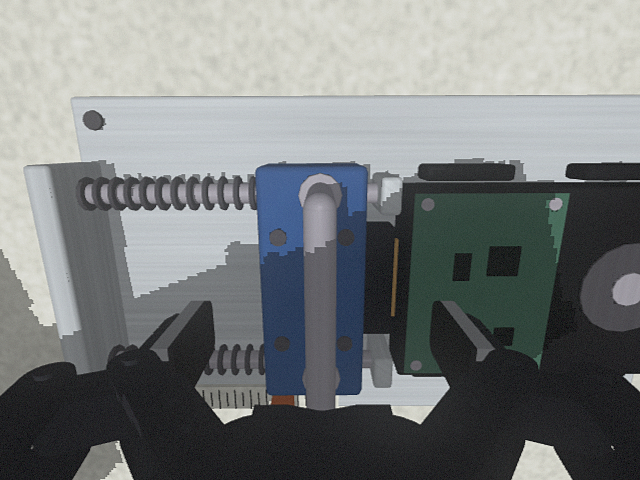

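The bar is centred between the fingers at column 320. I'll close at 70 N.

```bash
python3 -m jog '[{"offset":[0,0,0],"spin":0,"gripper":-0.5},{"offset":[0,0,0],"spin":0,"gripper":-1},{"offset":[0,0,0],"spin":0,"gripper":-1},{"offset":[0,0,0],"spin":0,"gripper":-1},{"offset":[0,0,0],"spin":0,"gripper":-1}]' 70
python3 lk.py w10 86 handle
```

```text
time: 13.9
position: [514.4, 217.0, 242.4]
tcp_rot: [-0.707, 0.707, -0.019, 0.019]
wrist_force: [0.2, -0.4, 1.6]
grip_width: 0.117
13.9 [514.4 217.  242.4]
tip px (np.float64(324.49885448950596), np.float64(309.0110183685644))
handle [322. 336.] 0.9 [512.9 213.8  86. ]
```

View pics/w10.png

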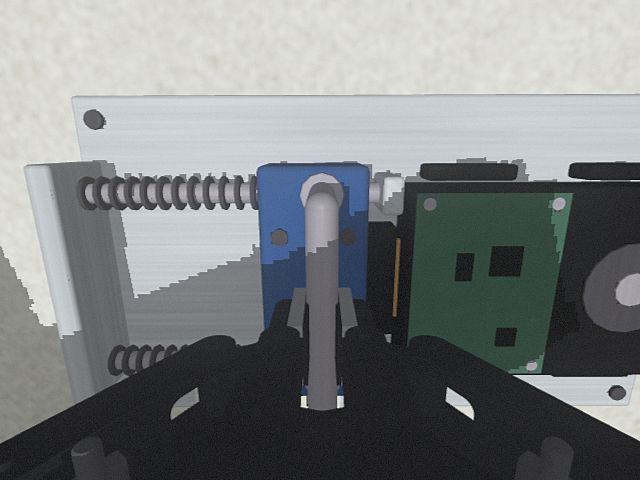

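The bar is gripped, with an opening of about 10 mm and the tool's position unchanged. I'll draw it back about 24 mm along the fixture's −x.

```bash
python3 -m jog '[{"offset":[-0.03,0.002,0],"spin":0,"gripper":-1},{"offset":[-0.06,0.003,0],"spin":0,"gripper":-1},{"offset":[-0.09,0.005,0],"spin":0,"gripper":-1},{"offset":[-0.12,0.006,0],"spin":0,"gripper":-1},{"offset":[-0.12,0.006,0],"spin":0,"gripper":-1}]'
python3 - <<'E'
from h import *
from station import spotter,sensors
import cv2
print(sensors.sense()["position"])
for n in ["top","side","wrist"]:
    im=viewer.get_image(n); cv2.imwrite(f"pics/{n}11.png",im[:,:,::-1])
    for q in ["pointer","cursor_line"]:
        for d in spotter.pinpoint(n,q)[:2]: print(n,q,np.round(d["xy"],1),round(d["conf"],2),atz(n,*d["xy"],30).round(1))
t=cv2.imread("pics/top11.png")[210:300,180:300];s=cv2.imread("pics/side11.png")[170:245,260:360]
cv2.imwrite("pics/c11.png",np.hstack([cv2.resize(t,(400,300),interpolation=2),cv2.resize(s,(400,300),interpolation=2)]))
E
```

```text
time: 14.62
position: [491.7, 218.2, 242.4]
tcp_rot: [-0.707, 0.707, -0.017, 0.021]
wrist_force: [7.1, -0.2, -5.4]
grip_width: 0.11
[491.71828083 218.15812175 242.43147192]
top pointer [256.8 252.8] 0.73 [488.1 122.3  30. ]
top cursor_line [253.  256.1] 0.4 [480.  131.6  30. ]
side pointer [308.8 221.1] 0.72 [501.2 137.9  30. ]
side pointer [262.1 180.9] 0.35 [359.5 421.8  30. ]
side cursor_line [305.  225.3] 0.35 [487.3 113.8  30. ]
```

View pics/c11.png

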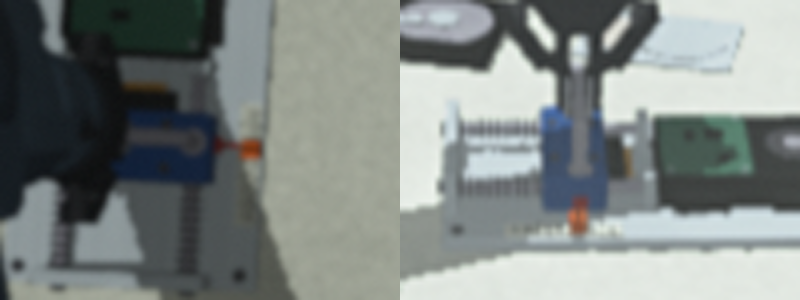

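View pics/wrist11.png

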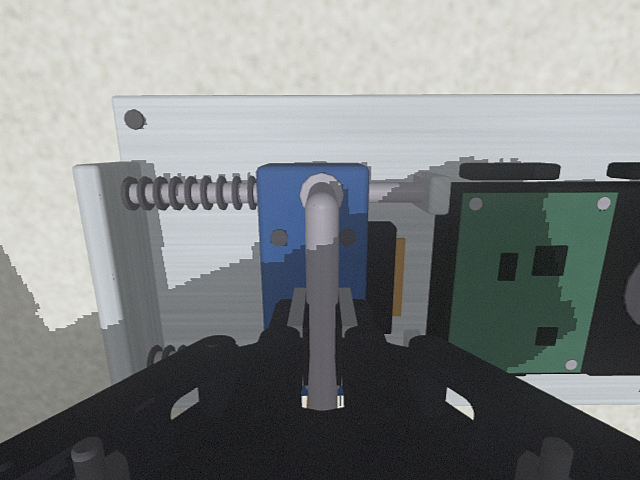

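Run:
```python
from h import *
import cv2
for f,r in [("top11",(235,270,235,275)),("top0",(235,270,235,275)),("side11",(205,235,290,330)),("side0",(205,235,290,330))]:
    im=cv2.imread(f"pics/{f}.png"); h=cv2.cvtColor(im,cv2.COLOR_BGR2HSV).astype(int)[r[0]:r[1],r[2]:r[3]]
    H,S,V=h[...,0],h[...,1],h[...,2]
    for nm,m in [("red",((H<5)|(H>172))&(S>110)&(V>60)),("orange",(H>=5)&(H<16)&(S>140)&(V>60))]:
        y,x=np.nonzero(m); w=S[m]*1.0
        if len(x): 
            n=f[:-2] if f.endswith("11") else f[:-1]
            cx,cy=(x*w).sum()/w.sum()+r[2],(y*w).sum()/w.sum()+r[0]
            print(f,nm,len(x),round(cx,1),round(cy,1),x.min()+r[2],x.max()+r[2],y.min()+r[0],y.max()+r[0],atz(n,cx,cy,29).round(1))
im=cv2.imread("pics/w7b.png")
cv2.imwrite("pics/w7d.png",cv2.resize(im[205:265,280:380],(800,480),interpolation=0))
t=cv2.imread("pics/top11.png")[235:271,228:276]
cv2.imwrite("pics/t11.png",cv2.resize(t,(768,576),interpolation=0))
```

```text
top11 red 1 246.0 253.0 246 246 253 253 [487.8 149.1  29. ]
top11 orange 25 254.8 254.2 252 257 252 256 [484.7 127.4  29. ]
top0 red 8 245.6 243.8 245 247 242 245 [510.6 150.4  29. ]
top0 orange 23 255.0 254.2 253 257 252 256 [484.7 126.9  29. ]
side11 red 1 305.0 221.0 305 305 221 221 [489.5 140.8  29. ]
side11 orange 4 303.5 224.0 303 305 223 225 [483.4 123.3  29. ]
side0 red 2 311.5 220.0 311 312 220 220 [510.4 145.6  29. ]
side0 orange 2 304.0 224.0 303 305 224 224 [485.  123.2  29. ]
```

View pics/w7d.png

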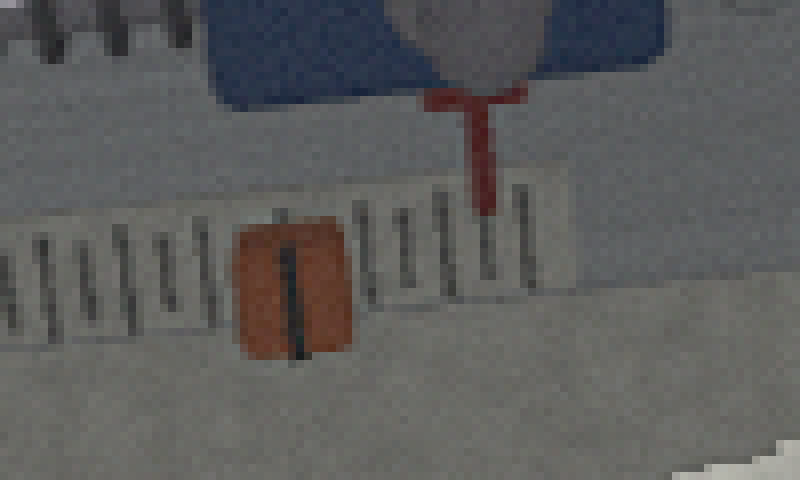

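View pics/t11.png

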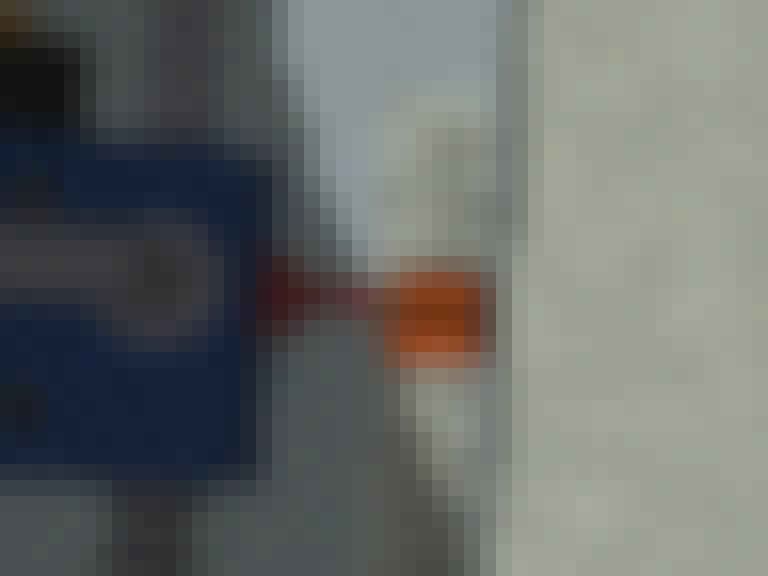

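In the top view the pointer row is about 253.7 and the cursor line about 254.6, so it's 1–2 mm short. The first wrist estimate of 24 mm against 22.7 mm travelled agrees. I'll draw another 1.5 mm and check.

```bash
python3 -m jog '[{"offset":[-0.004,0,0],"spin":0,"gripper":-1},{"offset":[-0.0075,0,0],"spin":0,"gripper":-1},{"offset":[-0.0075,0,0],"spin":0,"gripper":-1},{"offset":[-0.0075,0,0],"spin":0,"gripper":-1},{"offset":[-0.0075,0,0],"spin":0,"gripper":-1}]'
python3 -m jog '[{"offset":[0,0,0],"spin":0,"gripper":-1},{"offset":[0,0,0],"spin":0,"gripper":-1},{"offset":[0,0,0],"spin":0,"gripper":-1},{"offset":[0,0,0],"spin":0,"gripper":-1},{"offset":[0,0,0],"spin":0,"gripper":-1}]'
python3 - <<'E'
from h import *
import cv2
im={}
for n in ["top","side"]: im[n]=viewer.get_image(n)[:,:,::-1]; cv2.imwrite(f"pics/{n}12.png",im[n])
t=im["top"][235:271,228:276];s=im["side"][205:241,284:332]
cv2.imwrite("pics/c12.png",np.hstack([cv2.resize(t,(400,300),interpolation=0),cv2.resize(s,(400,300),interpolation=0)]))
E
```

```text
time: 15.7
position: [490.7, 218.2, 242.5]
tcp_rot: [-0.707, 0.707, -0.017, 0.021]
wrist_force: [7.2, -0.8, -6.0]
grip_width: 0.107
time: 16.32
position: [490.8, 218.2, 242.4]
tcp_rot: [-0.707, 0.707, -0.017, 0.021]
wrist_force: [6.6, -1.1, -5.6]
grip_width: 0.112
```

View pics/c12.png

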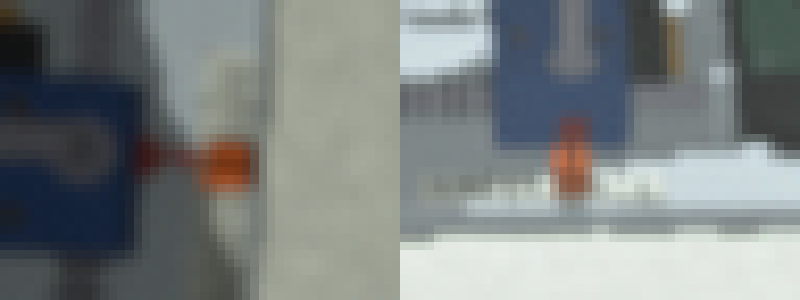

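View pics/top12.png

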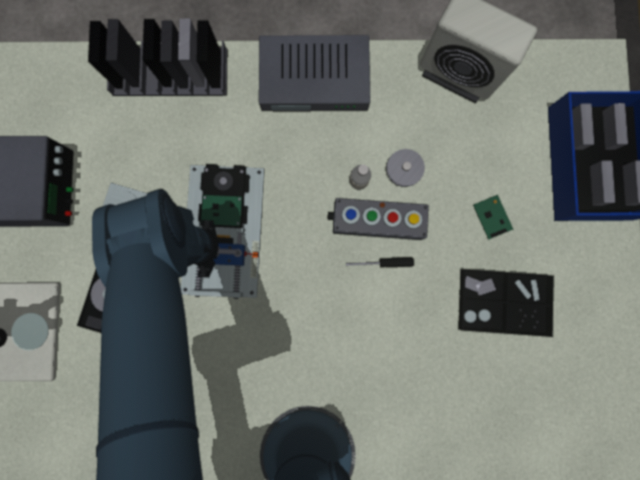

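View pics/side12.png

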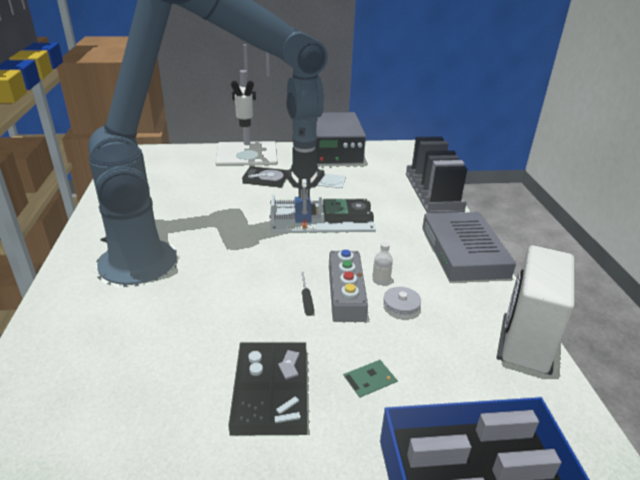

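Pointer and cursor line are level in both views: rows about 254.2 and 254.5 in the top view, columns 304.7 and 304.6 in the side view. The carriage is still and everything else is in place, so I'm handing in.

```bash
python3 -c "
from station import job,sensors
print(job.job_done()); s=sensors.sense(); print(s['time'],s['position'],s['grip_width'],s['wrist_force'])"
```

```text
the job is handed in; nothing more can be done
None
the job is handed in; nothing more can be done
```

I pressed the blue, yellow and red keys in that order, then drew the carriage back about 24 mm and handed the job in with the gripper still holding it at the cursor.

- **Keys:** each one was pressed to its stop (TCP at about 249.2 mm, 18–23 N) and released before the next. The green key was not touched.
- **Carriage:** I gripped the bow handle at 70 N. In the last pictures the pointer was level with the cursor line to about 1 mm in both the top and side views, and the pull was a steady 7 N or so with no movement between readings.
- **Disagreement:** the network's pointer and cursor fixes, taken after the first pull, were 8–14 mm apart along the pull and had low confidence. I judged the alignment from the pixels of the magnified pictures instead, which agreed with the roughly 24 mm I had estimated beforehand.
- **Other things on the bench:** the drive, cursor and bystanders looked unmoved in the final pictures. The opened drive and the drive cover were partly hidden by the arm in the top view, but both show in the side view.
- **Not checked:** the hand-in reported no verdict, and I could not read the state after it. The clock stood at about 16.4 s of the 54 s allowed.

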